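# Fit the bayonet tail cap and hold the torch lit

## Task

The inspection torch stands lens-down in its stand over a potsherd, with its tail open. Pick up the loose tail cap by its wing grip, push it fully home into the torch against the spring with its two lugs through the two notches, and twist it clockwise (seen from above) a quarter turn to its stop. The torch shines only while the cap is held there, so finish still gripping the cap, keeping it pushed in and twisted to the stop; leave the bowl, the glasses case and the loupe where they are.

Things in the scene. Friction and masses are not known exactly. Their poses are not given: they have to be found in the camera images.
- torch: Black torch, tail up, fixed in a stand: round steel foot 140 mm across, 14 mm high; two columns 14 mm thick at 52 mm on either side (its y axis), 127 mm high; tail tube 56 mm across, rim 190 mm above the table. Does not move. Origin on the table under the torch's axis, z up, x towards one notch of the tail.
- tail_mouth (a point): Centre of the open tail at rim height, axes as the torch's. Inside the rim is a steel lip 6 mm thick with a round bore 32 mm across and two notches, at +x and -x, 12 mm wide, reaching 22 mm from the axis. Below the lip the lugs turn only clockwise (seen from above), 1.45 rad from the notches to a hard stop.
- plunger (a joint): Sprung brass plunger 26 mm across inside the tail, its top 13 mm below the rim at rest. 0 at rest, grows as it is pushed down (m), 0.010 with the cap home. It pushes up with 3 N at first and 8 N at home.
- contact_ring (a joint): Sprung ring inside the tail that the lugs push round: 0 at rest, grows as the cap is twisted clockwise (rad), about 1.3 at the stop. The lugs meet it some 0.13 rad after the notches. It pushes back with 0.04 Nm at first, 0.13 Nm at the stop.
- tail_cap: Loose cap, black flange and bare metal grip, about 110 g, 61 mm high, upright on the table. Origin at the centre of its lower end, z up, x along grip and lugs; the same after half a turn. From below: spigot 29 mm across from 0 to 23 mm high (lowest 4 mm tapered to 23 mm across), flange 52 mm across from 23 to 31 mm, wing grip 44 mm long (x), 14 mm thick (y) from 31 to 61 mm.
- cap_lugs (a point): On the cap's axis 11 mm above its origin, level with the middle of its two lugs, which stand out at the cap's +x and -x to 20 mm from the axis, 8 mm wide, 6 mm high.
- cap_seat (a point): Centre of the flange's underside, 23 mm above the cap's origin, axes as the cap's. Home is when the flange lies on the rim and this point meets tail_mouth; the lugs are then 3 mm below the lip, and once twisted the cap may rise by those 3 mm.
- bowl: Green glazed bowl 110 mm across, 45 mm high, bystander. Origin at the centre of its underside.
- glasses_case: Dark spectacle case 155 x 56 x 32 mm, long along its x, bystander. Origin at the centre of its underside.
- loupe: Small loupe, lens housing 32 mm across and 16 mm high with a white stub handle reaching 39 mm along its x, bystander. Origin under the lens.
Things that resemble listed ones, but are neither listed nor needed, are in the scene too. Of the things like the tail_cap, leave any that is purple or red; of the rest the larger one is meant.

How it is judged:
On the way, in this order (a step that is already met when the one before it is completed fails the run):
1. the cap is pushed home in the torch with its lugs through the notches, not yet twisted (z of cap_seat in the frame of tail_mouth below 0.0045 m and horizontal distance between cap_seat and tail_mouth below 0.004 m and angle between tail_cap's own z axis and vertical below 0.12 rad and angle between the x axis of tail_cap and the x axis of torch, either way round below 0.6 rad and value of joint contact_ring below 0.6 rad), for 0.05 s.
2. the cap is twisted clockwise a quarter turn, seated (z of cap_seat in the frame of tail_mouth below 0.0045 m and horizontal distance between cap_seat and tail_mouth below 0.004 m and angle between tail_cap's own z axis and vertical below 0.12 rad and angle between the x axis of tail_cap and the x axis of torch, either way round above 1.2 rad and value of joint contact_ring above 1.1 rad), for 0.2 s.
At the end, for the whole second after the job is handed in: The cap is in the torch's tail, its flange within 4.5 mm of the rim, centred within 4 mm and upright within 0.12 rad, twisted at least 1.2 rad with the contact ring at 1.1 rad or more, at rest, and the fingers still grip it (over 1.5 N) (all of step 2 and contact force between the fingers and tail_cap above 1.5 N and linear speed of tail_cap below 0.02 m/s); the arm keeps its last pose, push and grip.
It fails at once if the bowl is pushed from its place by more than 20 mm (distance of bowl from where it was at the start of the episode above 0.02 m).
It fails at once if the glasses case is pushed from its place by more than 20 mm (distance of glasses_case from where it was at the start of the episode above 0.02 m).
It fails at once if the loupe is pushed from its place by more than 20 mm (distance of loupe from where it was at the start of the episode above 0.02 m).
It also fails if it takes over 51 s, if anything falls off the work surface, if the arm or the gripper's body presses on something with over 40 N, if the wrist force passes 120 N, or if a joint passes its speed limit or range.

## Robot

A 7-joint arm with a two-finger parallel gripper is mounted at the origin on the work surface. World frame = base frame: x ahead of the robot, y to its left, z up, the work surface at z = 0. Lengths are in m, angles in rad, forces in N, time in s.
With the tool pointing down it reaches from about 0.4 to 0.85 m from the base axis. Payload 4.5 kg.
Tool frame: the origin (TCP) lies between the finger pads; the fingertips stand 22 mm ahead of it and the grasp point (between the pads) lies 3 mm ahead of it (manip.tip_reach is the x of the fingertips in the tool frame, in m); x points along the fingers, y is the direction in which the jaws open and shut, and the axes are right-handed (so a half turn about x gives the same grasp; the last joint's range is limited). The gripper opens to 85 mm and grips with 20 to 120 N. Pads are 22 mm wide; open, the fingers measure 114 mm over their backs; the gripper's body (76 mm by 85 mm) begins 54 mm behind the grasp point. The pads swing forward as they close: fully open they stand 13 mm farther back than shut.
Start: joints at [-1.151, 0.689, -0.195, 1.565, 0.157, 0.902, -0.215], TCP at [0.235, 0.579, 0.223] pointing down, gripper open.
Joint ranges: [-3.01, 3.01], [-0.46, 2.08], [-1.47, 1.51], [0.13, 2.56], [-1, 4.14], [0.04, 2.09], [-2.66, 2.66]. Speed limits (rad/s): [2.57, 2.57, 3.14, 3.14, 3.14, 3.14, 3.14].

## Interface

Orientations are given as a unit quaternion [w, x, y, z].
In Python, from cell import manip gives the robot as it stands.
- The arm moves only by the tool move_arm, never from a script. Its argument "commands" is a list of rows, each a list of 2 entries, a list of its own where there are three numbers: the shift along the tool's x, y, z in m, then the turn, a rotation vector about the tool's x, y, z in degrees. A call has 1 to 8 rows; each row shifts and turns the commanded pose from where the row before left it, along the tool's axes as they then stand; what a row does not reach is not made up. A row lasts 1/8 s, in which the tool goes at most 62.5 mm and 10.7 degrees, less where a joint would pass 70% of its speed; a pose out of reach is approached as far as the arm can. A call with a gripper value outside its range is refused whole. "claw" is the finger opening in m, from 0 to 0.0854, set as the call begins (left out, the last holds). The fingers move at their own pace and stop on an object; the grip force is fixed at half the most. Time passes only in rows, so rows that do not move let the fingers close. It gives the time, the measured TCP pose, the force and the opening at its end, in the units of the state.
- manip.get_state(): the state, without advancing time (a new reading comes with each control period).
- manip.read_camera(name): name is "scene" or "top" or "wrist"; returns the picture (420x560x3 uint8, red, green, blue); there is no depth.
- manip.calibration(name): a dict with "mtx" (3x3 intrinsics, pixels), "cam_to_world" (4x4, takes a point from camera to world coordinates). Camera axes: x right, y down, z forward; pixel columns grow to the right and rows downward; lengths in m; the calibration is good to about 2 mm. A picture is of the moment at which its call begins: read the wrist's pose just before it. calibration takes no time and is no camera call; for the wrist camera it gives the pose at the moment of the call.
- manip.hand_in(): hands the job in, once; it reports no verdict.
The state is a dict: "t": time; "q": joint angles; "qvel": joint speeds; "effort": joint torques, N m; "ee_pos": TCP position; "ee_rot": TCP orientation; "ft_force": force on the tool from outside, world axes, zero at the start; "wrist_torque": the same for the moment, N m; "gripper_width": finger opening in m.
Only numpy, scipy, OpenCV 4.12 (cv2) and the standard library are available. Lean on these libraries where they do the work, as an engineer would, in place of code of your own. Each camera call takes 0.05 s, during which the arm holds its last target. There are 200 camera calls.

## Working session

There is one attempt and no reset: what is moved stays moved. The work goes in short steps, Python scripts to look and compute and a tool call to move; the robot and the scene stay as the last step left them, time stands still between calls to the robot, and variables do not carry over. Pictures are saved under pics/ and viewed, about 8 in all and at most 12, crops included, and the job is handed in when it is done.

Besides the shell and the picture viewer there is one more tool, called after "Emit:" as name([rows], argument=value, ...), one row to a line, values as JSON. move_arm: Moves the arm, as the interface text tells. Its arguments: {"type":"object","properties":{"commands":{"type":"array"},"claw":{"type":"number"}},"required":["commands"]}

```bash
mkdir -p pics; ls; python3 - <<'E'
from cell import manip
import cv2
s=manip.get_state();print(s)
for n in("scene","top"):
    im=manip.read_camera(n);cv2.imwrite(f"pics/{n}0.png",im[:,:,::-1]);c=manip.calibration(n);print(n,c)
E
```

```text
pics
{'t': 0.0, 'q': array([-1.15119246,  0.69003556, -0.19452108,  1.56637174,  0.15727239,
        0.90246436, -0.21514031]), 'qvel': array([-0.00085927, -0.00039281,  0.00181659,  0.00070158, -0.00099104,
        0.00084425,  0.00053545]), 'effort': array([ 3.99027540e-04, -5.39627802e+01, -1.26562189e+00, -1.58537471e+01,
        9.32355237e-03,  9.53080540e-03,  1.71065773e-05]), 'ee_pos': array([0.23497218, 0.57842007, 0.22244465]), 'ee_rot': array([ 0.69390116,  0.13488359,  0.69408588, -0.13620719]), 'ft_force': array([ 0.70629437, -0.67935174, -0.00316176]), 'wrist_torque': array([-0.01924261, -0.01025315, -0.03642385]), 'gripper_width': 0.08549532375158124}
scene {'mtx': array([[480.91564821,   0.        , 277.0687292 ],
       [  0.        , 480.91564821, 206.33896177],
       [  0.        ,   0.        ,   1.        ]]), 'cam_to_world': array([[-0.86766999,  0.31301688, -0.38622431,  0.91382861],
       [ 0.49713063,  0.54137985, -0.67806268,  0.59022246],
       [-0.00315101, -0.78033858, -0.62534933,  0.64690417],
       [ 0.        ,  0.        ,  0.        ,  1.        ]])}
top {'mtx': array([[462.73144694,   0.        , 273.14206096],
       [  0.        , 462.73144694, 212.17994816],
       [  0.        ,   0.        ,   1.        ]]), 'cam_to_world': array([[ 0.02193629, -0.99228746,  0.12200166,  0.50273574],
       [-0.99971083, -0.0205688 ,  0.01245704,  0.03918566],
       [-0.00985153, -0.12223964, -0.99245172,  0.91618137],
       [ 0.        ,  0.        ,  0.        ,  1.        ]])}
```

View pics/top0.png

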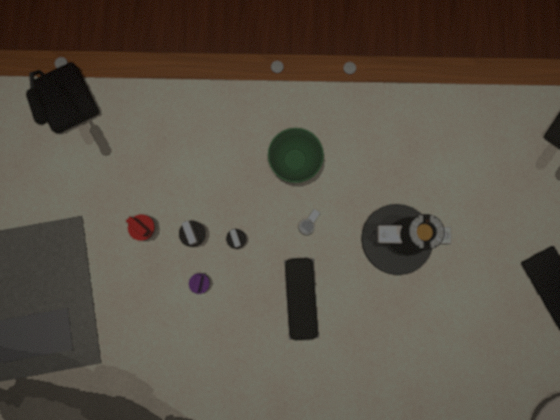

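View pics/scene0.png

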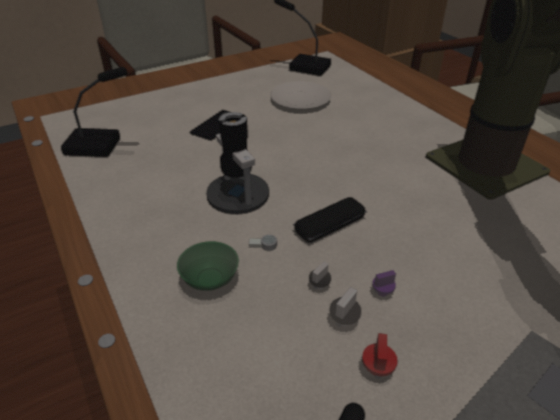

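```bash
cat > h.py <<'E'
import numpy as np, cv2
from cell import manip
def px2w(n,u,v,z,c=None):
    c=c or manip.calibration(n); T=c["cam_to_world"]
    d=T[:3,:3]@np.linalg.solve(c["mtx"],[u,v,1.]); o=T[:3,3]
    return o+d*(z-o[2])/d[2]
def w2px(n,p,c=None):
    c=c or manip.calibration(n); T=c["cam_to_world"]
    q=c["mtx"]@(T[:3,:3].T@(np.asarray(p)-T[:3,3])); return q[:2]/q[2]
E
python3 - <<'E'
from h import *
im=cv2.imread("pics/top0.png")
a=cv2.resize(im[205:305,120:260],(784,560)[:2],interpolation=cv2.INTER_CUBIC)[:, :]
a=cv2.resize(im[210:270,160:260],(400,240),interpolation=cv2.INTER_CUBIC)
b=cv2.resize(im[202:277,357:457],(800,600),interpolation=cv2.INTER_CUBIC)
b=cv2.resize(b,(400,300))
out=np.vstack([a,b]); out=cv2.convertScaleAbs(out,alpha=1.7); cv2.imwrite("pics/crop0.png",out)
for nm,u,v,z in(("cap",192,233,.03),("small",236,238,.03),("red",141,228,.03),("purple",200,284,.03),("bowl",296,155,.04),("case",301,298,.03),("loupe",307,227,.015),("torch rim",426,232,.19),("foot",397,239,.014)):
    print(nm,px2w("top",u,v,z).round(3))
E
```

```text
cap [0.568 0.205 0.03 ]
small [0.56 0.12 0.03]
red [0.576 0.304 0.03 ]
purple [0.472 0.186 0.03 ]
bowl [0.723 0.008 0.04 ]
case [ 0.45  -0.006  0.03 ]
loupe [ 0.586 -0.016  0.015]
torch rim [ 0.566 -0.192  0.19 ]
foot [ 0.566 -0.192  0.014]
```

View pics/crop0.png

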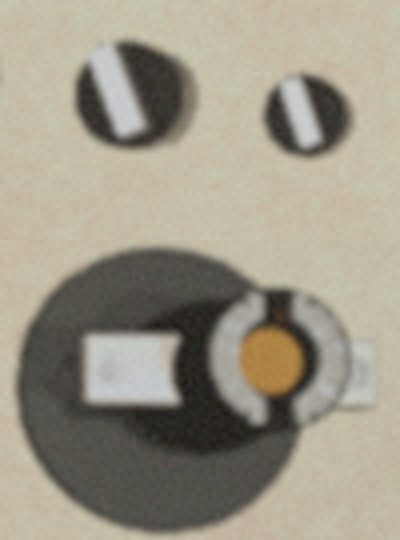

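Candidates in the top view are red (141,228), purple (200,284), small black (236,238) and large black (192,233). I choose the large black one, and the crop confirms it is the bigger of the two black caps. Its grip x is at about +20° in world. The torch notches lie roughly along world x.

Emit:
move_arm([
  [[0,-0.022,0.045],[0,0,0]],
  [[0,-0.022,0.045],[0,0,0]],
  [[0,-0.022,0.045],[0,0,0]],
  [[0,-0.022,0.045],[0,0,0]],
  [[0,-0.022,0.045],[0,0,0]],
  [[0,-0.022,0.045],[0,0,0]],
  [[0,-0.022,0.045],[0,0,0]],
  [[0,-0.022,0.045],[0,0,0]],
])

```text
t: 1.1
ee_pos: [0.5032, 0.2792, 0.223]
ee_rot: [0.694, 0.135, 0.694, -0.136]
ft_force: [-0.0, 1.7, 0.9]
gripper_width: 0.0855
```

Emit:
move_arm([
  [[0,-0.022,0.045],[0,0,0]],
  [[0,-0.022,0.045],[0,0,0]],
  [[0,0,0],[-10.5,0,0]],
  [[0,0,0],[-10.5,0,0]],
  [[0,0,0],[-10.5,0,0]],
  [[0,0,0],[-10.5,0,0]],
  [[0,0,0],[0,0,0]],
])

```text
t: 1.98
ee_pos: [0.5691, 0.2056, 0.2228]
ee_rot: [0.696, -0.121, 0.697, 0.122]
ft_force: [-0.1, 0.7, 0.4]
gripper_width: 0.0854
```

```bash
python3 - <<'E'
from h import *
from scipy.spatial.transform import Rotation as R
s=manip.get_state();print(s["t"],s["q"].round(2),s["ee_pos"].round(4))
w,x,y,z=s["ee_rot"];M=R.from_quat([x,y,z,w]).as_matrix();print(M.round(3), np.degrees(np.arctan2(M[1,1],M[0,1])))
c=manip.calibration("wrist");im=manip.read_camera("wrist");cv2.imwrite("pics/w1.png",im[:,:,::-1]);print(c)
np.save("w1c.npy",c,allow_pickle=True)
E
```

```text
1.975 [-0.16  0.69 -0.46  1.62  0.36  0.92  1.16] [0.5691 0.2056 0.2228]
[[-0.001 -0.338  0.941]
 [ 0.     0.941  0.338]
 [-1.     0.    -0.001]] 109.77513678217309
{'mtx': array([[345.03506508,   0.        , 275.93083773],
       [  0.        , 345.03506508, 209.90416595],
       [  0.        ,   0.        ,   1.        ]]), 'cam_to_world': array([[-3.38393018e-01,  8.95389802e-01,  2.89425755e-01,
         4.95971736e-01],
       [ 9.41004537e-01,  3.21730389e-01,  1.04880975e-01,
         1.78752698e-01],
       [ 7.92295203e-04,  3.07841938e-01, -9.51437183e-01,
         3.74307675e-01],
       [ 0.00000000e+00,  0.00000000e+00,  0.00000000e+00,
         1.00000000e+00]])}
```

View pics/w1.png

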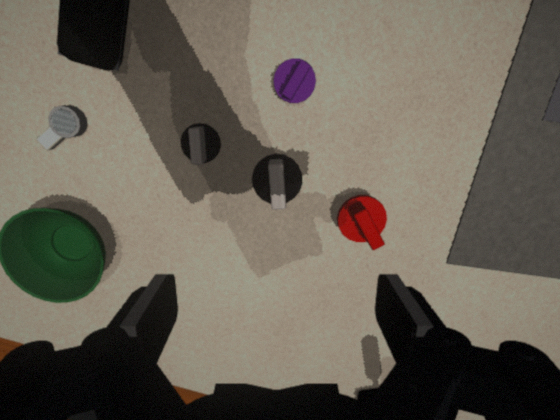

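```bash
python3 - <<'E'
from h import *
c=np.load("w1c.npy",allow_pickle=True).item()
im=cv2.imread("pics/w1.png");a=im[140:225,235:320];cv2.imwrite("pics/w1crop.png",cv2.convertScaleAbs(cv2.resize(a,(680,680)[:2],interpolation=cv2.INTER_CUBIC),alpha=2)[:600])
print(px2w("",277,180,.031,c), px2w("",200,144,.031,c))
p=np.array([px2w("",*q,.061,c) for q in((276,161),(278.5,194))]);print(p,p.mean(0),np.linalg.norm(p[1]-p[0]))
for pp in ([.568,.205,.031],): print(w2px("",pp,c))
E
```

```text
[0.56995101 0.20680111 0.031     ] [0.56150288 0.12314731 0.031     ]
[[0.5471202  0.19747697 0.061     ]
 [0.5756706  0.21024431 0.061     ]] [0.5613954  0.20386064 0.061     ] 0.03127507561092612
[275.98301884 177.64381567]
```

View pics/w1crop.png

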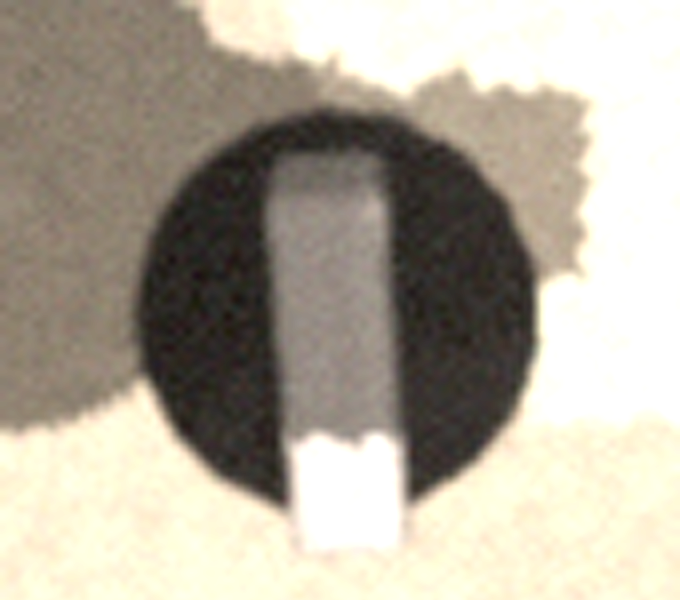

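```bash
python3 - <<'E'
from h import *
c=np.load("w1c.npy",allow_pickle=True).item()
print(px2w("",277.2,179,.030,c))
p=np.array([px2w("",*q,.061,c) for q in((276,165),(279.1,208.7))]);print(p,p.mean(0),np.linalg.norm(p[1]-p[0]));d=p[1]-p[0];print(np.degrees(np.arctan2(d[1],d[0])))
E
```

```text
[0.56911727 0.20672108 0.03      ]
[[0.5505844  0.19872297 0.061     ]
 [0.58912244 0.21572491 0.061     ]] [0.56985342 0.20722394 0.061     ] 0.04212180773367877
23.805774744160285
```

Emit:
move_arm([
  [[0,0.0012,0.0009],[-4,0,0]],
  [[0.03,0,0],[0,0,0]],
  [[0.03,0,0],[0,0,0]],
  [[0.03,0,0],[0,0,0]],
  [[0.03,0,0],[0,0,0]],
  [[0.025,0,0],[0,0,0]],
  [[0.015,0,0],[0,0,0]],
  [[0.007,0,0],[0,0,0]],
], claw=0.05)

```text
t: 3.02
ee_pos: [0.5696, 0.2074, 0.0557]
ee_rot: [0.692, -0.146, 0.692, 0.146]
ft_force: [-0.5, 0.8, 0.1]
gripper_width: 0.05
```

Emit:
move_arm([
  [[0,0,0],[0,0,0]],
  [[0,0,0],[0,0,0]],
  [[0,0,0],[0,0,0]],
  [[0,0,0],[0,0,0]],
  [[0,0,0],[0,0,0]],
  [[0,0,0],[0,0,0]],
], claw=0)

```text
t: 3.78
ee_pos: [0.5698, 0.2074, 0.0563]
ee_rot: [0.692, -0.146, 0.692, 0.146]
ft_force: [1.3, 0.2, 0.1]
gripper_width: -0.0001
```

The fingers closed to zero, so the cap was missed. I'll look before doing anything else.

```bash
python3 - <<'E'
from h import *
print(manip.get_state())
im=manip.read_camera("wrist")[:,:,::-1];s=manip.read_camera("scene")[:,:,::-1];t=manip.read_camera("top")[:,:,::-1]
out=np.hstack([im[:, 130:430],cv2.resize(s[240:400,250:450],(500,400)) if 0 else np.vstack([cv2.resize(s[240:400,260:420],(210,210)),cv2.resize(t[190:290,120:220],(210,210))])])
cv2.imwrite("pics/g1.png",cv2.convertScaleAbs(np.ascontiguousarray(out),alpha=1.6))
E
```

```text
{'t': 3.775, 'q': array([-0.22473446,  0.91198994, -0.35872736,  1.73589393,  0.52243269,
        0.58989401,  1.09118176]), 'qvel': array([-1.81444155e-03,  2.04161188e-04, -4.31706135e-04,  4.59859594e-04,
        1.34832178e-03, -5.34413970e-05, -6.09466722e-04]), 'effort': array([ 8.34422564e-03, -5.67397034e+01, -4.12993670e+00, -9.89141911e+00,
        7.06725536e-03,  6.51316223e-04, -1.56348947e-04]), 'ee_pos': array([0.56979984, 0.20735939, 0.05634064]), 'ee_rot': array([ 0.69182986, -0.14634401,  0.69175513,  0.14638894]), 'ft_force': array([1.26230117, 0.22175541, 0.12439069]), 'wrist_torque': array([ 0.03543842,  0.03667719, -0.01680571]), 'gripper_width': -0.00013290679393949495}
```

View pics/g1.png

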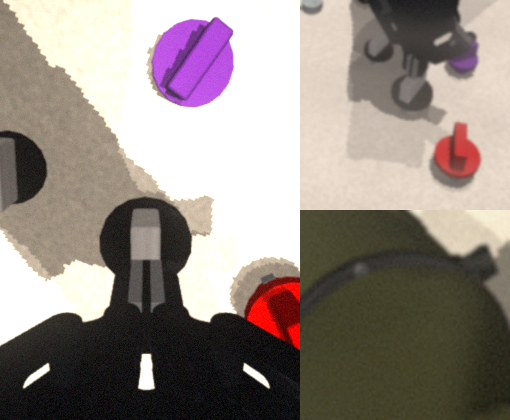

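```bash
python3 - <<'E'
from h import *
c=manip.calibration("wrist")
im=manip.read_camera("wrist")[:,:,::-1];s=manip.read_camera("scene")[:,:,::-1]
print(px2w("",276,243,.03,c), w2px("",[.5695,.207,.03],c), w2px("",[.5698,.2074,.0533],c),w2px("",[.5698,.2074,.0343],c),w2px("",[.5695,.207,.061],c))
a=cv2.resize(np.ascontiguousarray(im[190:330,215:335]),(480,560),interpolation=cv2.INTER_CUBIC)
b=cv2.resize(np.ascontiguousarray(s[260:340,305:385]),(320,320),interpolation=cv2.INTER_CUBIC)
b=np.vstack([b,np.zeros((240,320,3),np.uint8)])
cv2.imwrite("pics/g2.png",cv2.convertScaleAbs(np.hstack([a,b]),alpha=2.5))
E
```

```text
[0.56910036 0.20663126 0.03      ] [276.3131233  243.84790234] [276.86796324 263.58009288] [276.76883815 247.73922872] [276.40006697 270.17068904]
```

View pics/g2.png

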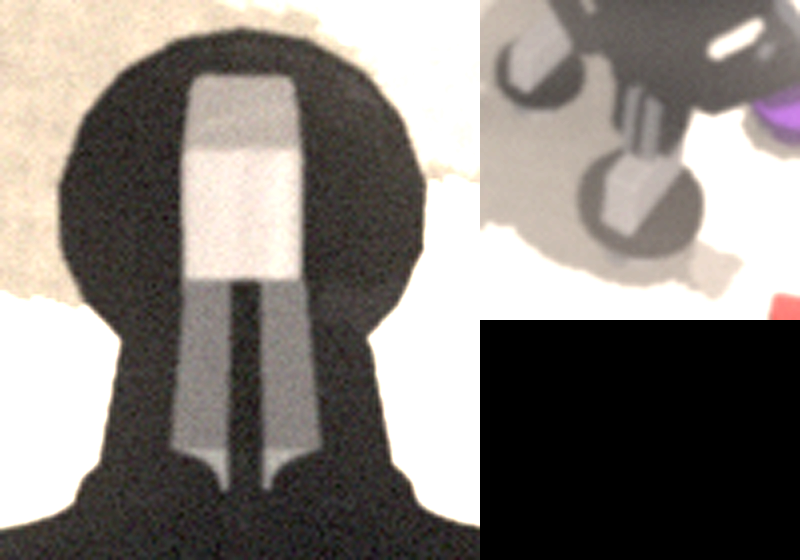

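```bash
python3 - <<'E'
from h import *
for z in (.03,.034,.053,.061,.075): print(z,w2px("scene",[.5697,.207,z]))
d=np.array([np.cos(.415),np.sin(.415),0])*.022
for sg in(-1,1):
  p=np.array([.5697,.207,.061])+sg*d; print(sg,w2px("scene",p),(w2px("scene",p)-[305,260])*4+[480,0],w2px("wrist",p),(w2px("wrist",p)-[215,190])*4)
E
```

```text
0.03 [345.0311135  309.00752815]
0.034 [345.24236509 307.40413783]
0.053 [346.26469707 299.64468286]
0.061 [346.70472645 296.30487916]
0.075 [347.48889584 290.35306784]
-1 [353.58733515 287.79104713] [674.34934062 111.16418854] [276.33831619 227.10488083] [245.35326476 148.41952332]
1 [339.56744308 305.13374541] [618.26977233 180.53498164] [276.11141728 310.48111849] [244.44566913 481.92447397]
```

Emit:
move_arm([
  [[-0.02,0,0],[0,0,0]],
  [[-0.02,0,0],[0,0,0]],
  [[0,0,0],[0,0,0]],
])

```text
t: 4.4
ee_pos: [0.5708, 0.208, 0.0975]
ee_rot: [0.693, -0.146, 0.691, 0.147]
ft_force: [0.9, 0.1, 1.0]
gripper_width: 0.0001
```

```bash
python3 - <<'E'
from h import *
c=manip.calibration("wrist");print(manip.get_state()["ft_force"])
im=manip.read_camera("wrist")[:,:,::-1];s=manip.read_camera("scene")[:,:,::-1]
print(w2px("",[.5695,.207,.03],c), w2px("",[.5698,.2074,.074],c))
a=cv2.resize(np.ascontiguousarray(im[190:330,215:335]),(480,560),interpolation=cv2.INTER_CUBIC)
b=cv2.resize(np.ascontiguousarray(s[220:360,305:385]),(320,560),interpolation=cv2.INTER_CUBIC)
cv2.imwrite("pics/g3.png",cv2.convertScaleAbs(np.hstack([a,b]),alpha=2.5))
E
```

```text
[0.90270667 0.08707043 0.98745369]
[276.02356206 217.16957327] [276.52761577 244.41669734]
```

View pics/g3.png

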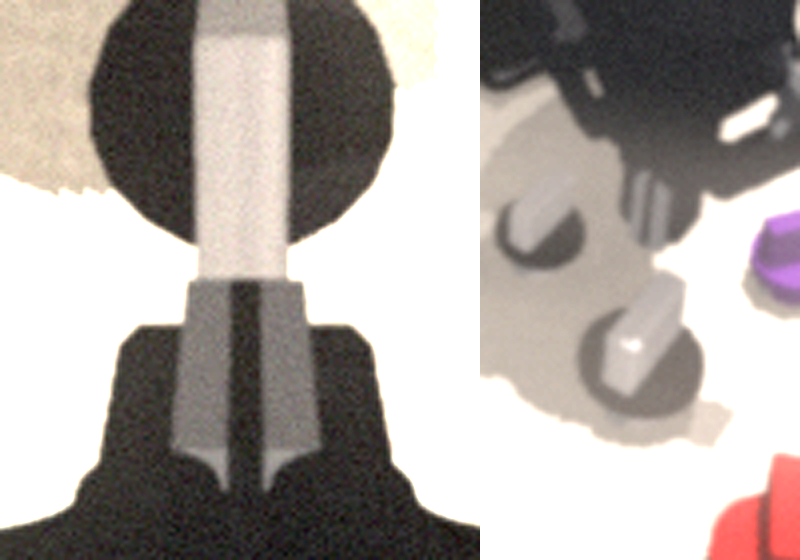

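```bash
python3 - <<'E'
from h import *
print(manip.tip_reach,[a for a in dir(manip) if a[0]!='_'])
c=manip.calibration("wrist")
from scipy.spatial.transform import Rotation as R
s=manip.get_state();w,x,y,z=s["ee_rot"];M=R.from_quat([x,y,z,w]).as_matrix()
for t in(.022,.01,0,-.005,-.01,-.02):
  print(t,[((w2px("",s["ee_pos"]+M@[t,yy,zz],c)-[215,190])*4).round(0) for yy,zz in((-.007,-.011),(.007,-.011),(0,0))], ((w2px("scene",s["ee_pos"]+M@[t,0,.011])-[305,220])*4+[480,0]).round(0))
E
```

```text
0.022 ['PlanningError', 'calibration', 'get_state', 'hand_in', 'read_camera', 'tip_reach']
0.022 [array([195., 155.]), array([299., 155.]), array([247., 230.])] [636. 301.]
0.01 [array([192., 190.]), array([303., 190.]), array([247., 269.])] [639. 280.]
0 [array([189., 222.]), array([306., 222.]), array([248., 305.])] [641. 262.]
-0.005 [array([188., 240.]), array([308., 240.]), array([248., 325.])] [642. 254.]
-0.01 [array([186., 258.]), array([310., 258.]), array([248., 345.])] [643. 244.]
-0.02 [array([182., 299.]), array([315., 299.]), array([248., 391.])] [645. 226.]
```

The pictures disagree with `tip_reach`. The closed tips appear about 6 mm behind the reported TCP, at z ≈ 0.062 when the TCP was at 0.056, and not 22 mm ahead. They closed just above the grip with no force, which fits. The cap hasn't moved, so I'll go about 25 mm deeper.

Emit:
move_arm([
  [[0,0,-0.001],[0,0,0]],
  [[0,0,0],[0,0,0]],
  [[0,0,0],[0,0,0]],
  [[0.025,0,0],[0,0,0]],
  [[0.02,0,0],[0,0,0]],
  [[0.013,0,0],[0,0,0]],
  [[0.008,0,0],[0,0,0]],
  [[0,0,0],[0,0,0]],
], claw=0.045)

```text
t: 5.5
ee_pos: [0.5686, 0.2069, 0.0298]
ee_rot: [0.692, -0.147, 0.692, 0.146]
ft_force: [0.2, -0.7, 0.5]
gripper_width: 0.0452
```

Emit:
move_arm([
  [[0,0,0],[0,0,0]],
  [[0,0,0],[0,0,0]],
  [[0,0,0],[0,0,0]],
  [[0,0,0],[0,0,0]],
  [[0,0,0],[0,0,0]],
], claw=0)

```text
t: 6.12
ee_pos: [0.5695, 0.2073, 0.0311]
ee_rot: [0.692, -0.146, 0.691, 0.146]
ft_force: [0.2, -0.6, 5.9]
gripper_width: 0.0126
```

Emit:
move_arm([
  [[-0.01,0,0],[0,0,0]],
  [[-0.03,0,0],[0,0,0]],
  [[-0.04,0,0],[0,0,0]],
  [[-0.04,0,0],[0,0,0]],
  [[-0.04,0,0],[0,0,0]],
  [[-0.04,0,0],[0,0,0]],
  [[-0.03,0,0],[0,0,0]],
  [[0,0,0],[0,0,0]],
])

```text
t: 7.12
ee_pos: [0.5698, 0.2077, 0.2628]
ee_rot: [0.693, -0.146, 0.69, 0.147]
ft_force: [-0.6, 0.1, -1.0]
gripper_width: 0.0126
```

```bash
python3 - <<'E'
from h import *
from scipy.spatial.transform import Rotation as R
s=manip.get_state();w,x,y,z=s["ee_rot"];M=R.from_quat([x,y,z,w]).as_matrix()
print(s["ee_pos"],s["ft_force"],s["gripper_width"],s["q"].round(2));print(M.T@(np.array([.566,-.192,0])-s["ee_pos"]),np.degrees(np.arctan2(M[1,1],M[0,1])))
E
```

```text
[0.56978977 0.20770248 0.26283204] [-0.61290941  0.09591141 -0.95072368] 0.012580334391061846 [-0.14  0.65 -0.5   1.57  0.35  1.01  1.24]
[ 0.26193891 -0.36398977 -0.16660304] 113.8899964663667
```

Emit:
move_arm([
  [[0,-0.0455,-0.0208],[0,0,0]],
  [[0,-0.0455,-0.0208],[0,0,0]],
  [[0,-0.0455,-0.0208],[0,0,0]],
  [[0,-0.0455,-0.0208],[0,0,0]],
  [[0,-0.0455,-0.0208],[0,0,0]],
  [[0,-0.0455,-0.0208],[0,0,0]],
])

```text
t: 7.88
ee_pos: [0.5639, -0.0949, 0.2588]
ee_rot: [0.691, -0.146, 0.693, 0.147]
ft_force: [-0.0, -0.0, -1.8]
gripper_width: 0.0128
```

Emit:
move_arm([
  [[0,0,0],[8.6,0,0]],
  [[0,0,0],[8.6,0,0]],
  [[0,0,0],[8.6,0,0]],
  [[0,0,0],[0,0,0]],
])

```text
t: 8.38
ee_pos: [0.5643, -0.0932, 0.2591]
ee_rot: [0.706, 0.011, 0.708, -0.011]
ft_force: [-0.4, -1.0, -1.4]
gripper_width: 0.013
```

```bash
python3 - <<'E'
from h import *
from scipy.spatial.transform import Rotation as R
s=manip.get_state();w,x,y,z=s["ee_rot"];M=R.from_quat([x,y,z,w]).as_matrix()
print(s["ee_pos"],s["ft_force"],s["gripper_width"],s["q"].round(2),np.degrees(np.arctan2(M[1,1],M[0,1])))
c=manip.calibration("wrist");im=manip.read_camera("wrist");im2=cv2.convertScaleAbs(im[:,:,::-1],alpha=1.8);cv2.imwrite("pics/t1.png",im2)
np.save("t1c.npy",c,allow_pickle=True)
print(w2px("",[.566,-.192,.19],c))
E
```

```text
[ 0.56425515 -0.09319862  0.25905587] [-0.38640587 -0.99263172 -1.37226378] 0.013011943444220903 [ 0.32  0.59 -0.4   1.68  0.28  0.93  1.35] 88.19571585035256
[131.1427221  225.82295117]
```

View pics/t1.png

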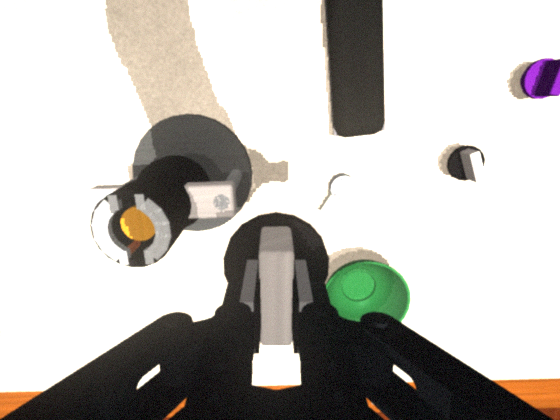

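```bash
python3 - <<'E'
from h import *
im=cv2.imread("pics/t1.png")
a=cv2.resize(im[180:275,85:180],(475,475),interpolation=cv2.INTER_CUBIC)
b=cv2.resize(im[205:395,215:340],(312,475),interpolation=cv2.INTER_CUBIC)
cv2.imwrite("pics/t1c.png",np.hstack([a,b]))
c=np.load("t1c.npy",allow_pickle=True).item()
print(px2w("",131.5,227.5,.19,c))
for r in(.028,.016,.022):print(r,[((w2px("",[.566+r*np.cos(t),-.192+r*np.sin(t),.19],c)-[85,180])*5).round(0) for t in(0,np.pi/2,np.pi,-np.pi/2)])
E
```

```text
[ 0.56722352 -0.19195118  0.19      ]
0.028 [array([262., 415.]), array([435., 223.]), array([197.,  29.]), array([ 27., 235.])]
0.016 [array([249., 337.]), array([348., 226.]), array([212., 117.]), array([114., 233.])]
0.022 [array([256., 376.]), array([391., 224.]), array([204.,  73.]), array([ 70., 234.])]
```

View pics/t1c.png

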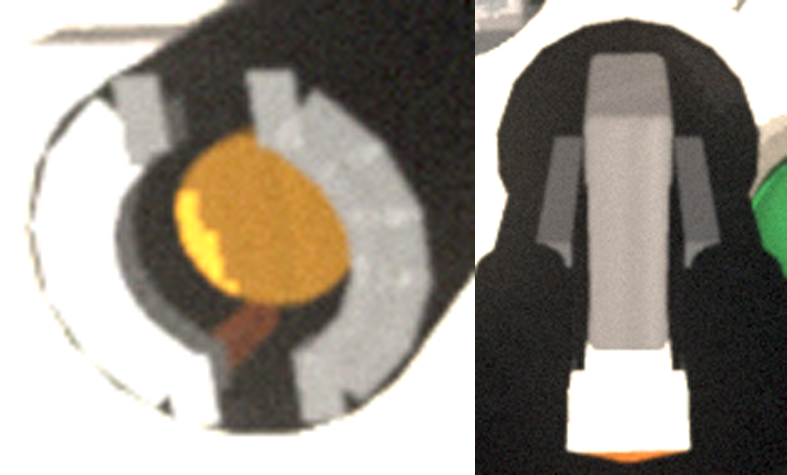

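```bash
python3 - <<'E'
from h import *
from scipy.spatial.transform import Rotation as R
c=np.load("t1c.npy",allow_pickle=True).item()
s=manip.get_state();w,x,y,z=s["ee_rot"];M=R.from_quat([x,y,z,w]).as_matrix();p=s["ee_pos"];print(p)
f=lambda q:(w2px("",p+M@np.array(q),c)).round(1)
print("grip near",f([-.030,0,-.022]),"far",f([-.030,0,.022]))
print("flange left/right/near",f([0,-.026,0]),f([0,.026,0]),f([0,0,-.026]))
# torch centre fit from crop points: (outer top/bottom, inner top/bottom, left,right)
from scipy.optimize import least_squares
obs={(25.3,0):(262,418),(-25.3,0):(202,72),(14.8,0):(254,353),(-14.8,0):(212,147)}
def res(v):
    r=[]
    for (X,Y),q in obs.items():
        P=[v[0]+(np.cos(v[2])*X)/1000,v[1]+np.sin(v[2])*X/1000,.19]; r+=list(w2px("",P,c)-(np.array(q)/5+[85,180]))
    return r
o=least_squares(res,[.567,-.192,0],x_scale=[.001,.001,.01]);print(o.x,np.degrees(o.x[2]),np.round(o.fun,1))
E
```

```text
[ 0.56445063 -0.09313008  0.25924826]
grip near [276.  251.4] far [276.1 346.3]
flange left/right/near [222.6 266.7] [329.4 266.6] [276.  216.1]
[ 0.56922633 -0.19217695  0.0108972 ] 0.6243637274706664 [ 0.3  0.  -0.3  0.2 -0.6 -0.6  0.5  0.3]
```

Emit:
move_arm([
  [[0,-0.033,0.0026],[0,0,0]],
  [[0,-0.033,0.0026],[0,0,0]],
  [[0,-0.0328,0.0027],[0,0,0]],
  [[0,0,0],[-2.4,0,0]],
  [[0,0,0],[0,0,0]],
  [[0,0,0],[0,0,0]],
])

```text
t: 9.18
ee_pos: [0.57, -0.1905, 0.2602]
ee_rot: [0.707, -0.004, 0.707, 0.004]
ft_force: [0.2, 0.0, -0.5]
gripper_width: 0.0127
```

```bash
cat > st.py <<'E'
from h import *
from scipy.spatial.transform import Rotation as R
s=manip.get_state();w,x,y,z=s["ee_rot"];M=R.from_quat([x,y,z,w]).as_matrix();p=s["ee_pos"]
print(s["t"],"p",p.round(4),"f",s["ft_force"].round(1),"T",s["wrist_torque"].round(2),"w",round(s["gripper_width"],4),"yaw",round(np.degrees(np.arctan2(M[1,1],M[0,1]))-90,2),"q7",s["q"][6].round(2),"err(tool)",(M.T@(np.array([.5692,-.1922,p[2]])-p)).round(4))
E
python3 st.py; python3 - <<'E'
from h import *
a=manip.read_camera("wrist")[200:340,200:350,::-1]
b=manip.read_camera("scene")[80:220,180:300,::-1];
o=np.hstack([cv2.resize(np.ascontiguousarray(a),(450,420)),cv2.resize(np.ascontiguousarray(b),(350,420))])
cv2.imwrite("pics/m1.png",cv2.convertScaleAbs(o,alpha=1.8))
E
```

```text
9.175 p [ 0.57   -0.1905  0.2602] f [ 0.2  0.  -0.5] T [-0.02 -0.03  0.05] w 0.0127 yaw 0.65 q7 1.56 err(tool) [-0.     -0.0017 -0.0008]
```

View pics/m1.png

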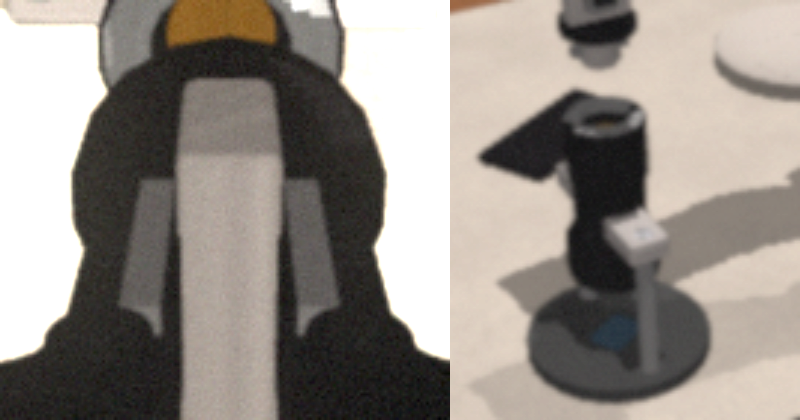

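Emit:
move_arm([
  [[0,-0.0014,-0.0006],[0,0,0]],
  [[0.015,0,0],[0,0,0]],
  [[0.015,0,0],[0,0,0]],
  [[0.007,0,0],[0,0,0]],
  [[0,0,0],[0,0,0]],
])

```text
t: 9.9
ee_pos: [0.5688, -0.1935, 0.2223]
ee_rot: [0.706, -0.003, 0.708, 0.003]
ft_force: [1.1, -0.5, -0.6]
gripper_width: 0.0129
```

```bash
python3 st.py
```

```text
9.9 p [ 0.5688 -0.1935  0.2223] f [ 1.1 -0.5 -0.6] T [-0.04 -0.01 -0.02] w 0.0129 yaw 0.5 q7 1.54 err(tool) [0.     0.0013 0.0004]
```

Emit:
move_arm([
  [[0.002,0.0005,0],[0,0,0]],
  [[0.002,0,0],[0,0,0]],
  [[0,0,0],[0,0,0]],
])

```text
t: 10.28
ee_pos: [0.5694, -0.1931, 0.2194]
ee_rot: [0.707, -0.003, 0.707, 0.003]
ft_force: [-0.6, 0.0, -0.9]
gripper_width: 0.0131
```

Emit:
move_arm([
  [[0.002,0,0],[0,0,0]],
  [[0.001,0,0],[0,0,0]],
  [[0,0,0],[0,0,0]],
])

```text
t: 10.65
ee_pos: [0.5693, -0.1931, 0.2162]
ee_rot: [0.707, -0.003, 0.707, 0.003]
ft_force: [-0.8, -0.4, -0.9]
gripper_width: 0.0128
```

```bash
python3 st.py
```

```text
10.65 p [ 0.5693 -0.1931  0.2162] f [-0.8 -0.4 -0.9] T [ 0.    0.02 -0.01] w 0.0128 yaw 0.5 q7 1.53 err(tool) [ 0.      0.0009 -0.0001]
```

Emit:
move_arm([
  [[0.002,0.0005,0],[0,0,0]],
  [[0.002,0,0],[0,0,0]],
  [[0.002,0,0],[0,0,0]],
  [[0,0,0],[0,0,0]],
])

```text
t: 11.15
ee_pos: [0.5692, -0.1926, 0.21]
ee_rot: [0.707, -0.003, 0.707, 0.003]
ft_force: [0.4, -0.1, -0.5]
gripper_width: 0.0127
```

```bash
python3 st.py
```

```text
11.15 p [ 0.5692 -0.1926  0.21  ] f [ 0.4 -0.1 -0.5] T [ 0.02 -0.03  0.02] w 0.0127 yaw 0.5 q7 1.53 err(tool) [0.     0.0004 0.    ]
```

Lugs are entering the notches with no contact. I'll keep pushing against the plunger.

Emit:
move_arm([
  [[0.002,0,0],[0,0,0]],
  [[0.002,0,0],[0,0,0]],
  [[0.002,0,0],[0,0,0]],
  [[0,0,0],[0,0,0]],
])

```text
t: 11.65
ee_pos: [0.5695, -0.1926, 0.2045]
ee_rot: [0.707, -0.003, 0.707, 0.003]
ft_force: [-1.1, -0.2, 4.3]
gripper_width: 0.013
```

Emit:
move_arm([
  [[0.002,0,0],[0,0,0]],
  [[0.002,0,0],[0,0,0]],
  [[0.0015,0,0],[0,0,0]],
  [[0,0,0],[0,0,0]],
])

```text
t: 12.15
ee_pos: [0.5695, -0.1926, 0.1991]
ee_rot: [0.707, -0.003, 0.707, 0.003]
ft_force: [-1.6, 0.0, 6.1]
gripper_width: 0.0126
```

```bash
python3 st.py
```

```text
12.15 p [ 0.5695 -0.1926  0.1991] f [-1.6  0.   6.1] T [0.05 0.31 0.01] w 0.0126 yaw 0.5 q7 1.52 err(tool) [-0.      0.0004 -0.0003]
```

Emit:
move_arm([
  [[0.001,0,0],[0,0,0]],
  [[0.001,0,0],[0,0,0]],
  [[0,0,0],[0,0,0]],
])

```text
t: 12.52
ee_pos: [0.5696, -0.1927, 0.1981]
ee_rot: [0.707, -0.003, 0.707, 0.003]
ft_force: [-3.4, 0.5, 12.1]
gripper_width: 0.0129
```

Emit:
move_arm([
  [[0.001,0,0],[0,0,0]],
  [[0,0,0],[0,0,0]],
  [[0,0,0],[0,0,0]],
])

```text
t: 12.9
ee_pos: [0.5696, -0.1927, 0.198]
ee_rot: [0.708, -0.003, 0.707, 0.003]
ft_force: [-4.8, 0.4, 18.6]
gripper_width: 0.0131
```

```bash
python3 st.py
```

```text
12.9 p [ 0.5696 -0.1927  0.198 ] f [-4.8  0.4 18.6] T [ 0.25  1.23 -0.  ] w 0.0131 yaw 0.48 q7 1.52 err(tool) [-0.      0.0005 -0.0004]
```

Emit:
move_arm([
  [[-0.0005,0,-0.0005],[0,0,0]],
  [[0,0,0],[8,0,0]],
  [[0,0,0],[8,0,0]],
  [[0,0,0],[8,0,0]],
  [[0,0,0],[8,0,0]],
  [[0,0,0],[0,0,0]],
])

```text
t: 13.65
ee_pos: [0.5697, -0.193, 0.198]
ee_rot: [0.681, 0.192, 0.679, -0.193]
ft_force: [-2.7, 0.4, 12.8]
gripper_width: 0.0128
```

```bash
python3 st.py
```

```text
13.65 p [ 0.5697 -0.193   0.198 ] f [-2.7  0.4 12.8] T [ 0.1   0.59 -0.06] w 0.0128 yaw -31.58 q7 1.08 err(tool) [-0.      0.0004 -0.0009]
```

Emit:
move_arm([
  [[0,0,0],[8,0,0]],
  [[0,0,0],[8,0,0]],
  [[0,0,0],[8,0,0]],
  [[0,0,0],[8,0,0]],
  [[0,0,0],[8,0,0]],
  [[0,0,0],[8,0,0]],
  [[0,0,0],[0,0,0]],
])

```text
t: 14.52
ee_pos: [0.5687, -0.1939, 0.198]
ee_rot: [0.544, 0.452, 0.543, -0.453]
ft_force: [-5.4, -0.9, 14.1]
gripper_width: 0.0126
```

```bash
python3 st.py
```

```text
14.525 p [ 0.5687 -0.1939  0.198 ] f [-5.4 -0.9 14.1] T [-0.14  0.98  0.06] w 0.0126 yaw -79.6 q7 0.45 err(tool) [-0.      0.0008 -0.0016]
```

Emit:
move_arm([
  [[0,-0.0005,0],[2.5,0,0]],
  [[0,0,0],[2.5,0,0]],
  [[0,0,0],[0,0,0]],
  [[0,0,0],[0,0,0]],
  [[0,0,0],[0,0,0]],
])

```text
t: 15.15
ee_pos: [0.5683, -0.1939, 0.198]
ee_rot: [0.524, 0.475, 0.523, -0.475]
ft_force: [-4.7, -0.9, 15.5]
gripper_width: 0.0129
```

```bash
python3 st.py;python3 - <<'E'
from h import *
a=manip.read_camera("wrist")[150:360,170:390,::-1]
b=manip.read_camera("scene")[80:220,180:300,::-1];
o=np.hstack([cv2.resize(np.ascontiguousarray(a),(440,420)),cv2.resize(np.ascontiguousarray(b),(360,420))])
cv2.imwrite("pics/e1.png",cv2.convertScaleAbs(o,alpha=1.8))
E
python3 st.py
```

```text
15.15 p [ 0.5683 -0.1939  0.198 ] f [-4.7 -0.9 15.5] T [-0.12  0.98  0.53] w 0.0129 yaw -84.44 q7 0.39 err(tool) [-0.      0.001  -0.0016]
15.25 p [ 0.5683 -0.1939  0.198 ] f [-4.9 -0.2 14.9] T [-0.08  0.96  0.51] w 0.0128 yaw -84.44 q7 0.39 err(tool) [-0.      0.0011 -0.0016]
```

View pics/e1.png

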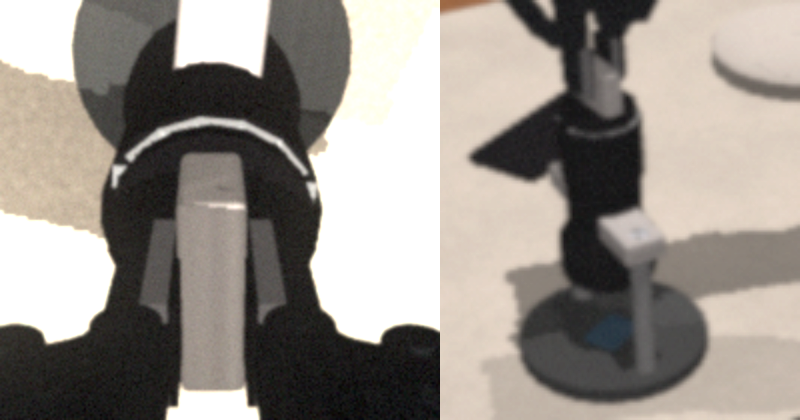

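The stop is reached: 0.5 Nm of torque at 85° of turn, flange flat on the rim with 15 N of push, and grip width 12.8 mm. I'll hand it in.

```bash
python3 -c "
from cell import manip
print(manip.hand_in())"; python3 st.py
```

```text
the job is handed in; nothing more can be done
None
the job is handed in; nothing more can be done
```

I handed the job in at about 15 s with the cap pushed home in the torch and twisted to its stop, the gripper still holding it. The hand-in gives no verdict.

**What I did:** I picked up the larger black cap by its wing grip and lined it up with the notches using the wrist camera. I pushed it home against the spring, then turned it clockwise.

**Last checks:**
- **Seated:** TCP height was 0.198 m, exactly where I expected it for "home", with about 15 N of downward push. The last picture shows the flange lying on the rim.
- **Twisted:** the turn measured about 85° from the notches. The wrist torque jumped from near zero to 0.5 Nm there, which fits the hard stop.
- **Gripped:** finger opening was steady at 12.8 mm on the grip.
- **Centred:** TCP was about 1.9 mm from the torch axis I had measured, inside the 4 mm limit.

**What disagreed or failed:**
- The first grasp closed on air just above the grip. The fingertips turned out to be at or slightly behind the reported TCP height, not 22 mm ahead as stated, so I went about 25 mm lower and it held.
- The finger opening reads 12.8 mm on a grip listed as 14 mm thick.
- I could not tell from the last picture whether the torch was lit.
- I did not re-measure the bowl, glasses case or loupe at the end. The arm carried the cap well above them.

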